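# Steel tins back into their peg bays

### The job

Tidy the drawer: pick out the four plain steel tins one by one and stand each, upright on its base, inside the box of pegs made for its outline on the white pegboard tiles: large round, small round, square and oblong, the square and oblong ones lined up with their pegs. Leave the two blue glass jars standing where they are.

Things in the scene. Friction and masses are not known exactly. Their poses are not given: they have to be found in the camera images.
- tin_large: Large round tin of plain steel, closed, 64 mm across, 60 mm tall, 110 to 230 g. Origin: centre of its underside, z up. Start: on the drawer lining, right of the tiles, among the other tins and jars (their centres at least about 90 mm apart). Drawer: lining 9 mm above the worktop, walls 42 to 50 mm high.
- tin_small: Small round tin of plain steel, closed, 42 mm across, 66 mm tall, 70 to 140 g. Origin: centre of its underside, z up. Start: on the drawer lining, right of the tiles, among the other tins and jars (their centres at least about 90 mm apart).
- tin_square: Square tin of plain steel, closed, 50 x 50 mm in plan, 62 mm tall, 105 to 210 g. Origin: centre of its underside; x and y at right angles to its sides, z up. Start: on the drawer lining, right of the tiles, among the other tins and jars (their centres at least about 90 mm apart).
- tin_oblong: Oblong tin of plain steel, closed, 72 mm long (its x axis), 40 mm wide (its y axis), 64 mm tall, 110 to 230 g. Origin: centre of its underside, z up. Start: on the drawer lining, right of the tiles, among the other tins and jars (their centres at least about 90 mm apart).
- bay_large: White perforated pegboard tile with black hole dots, 115 x 115 x 8 mm, fixed flat on the drawer lining. Origin: centre of its underside, z up. Eight pegs in a circle of 80 mm clear diameter about its centre: the place of the large round tin. The tin rests on a 2 mm grey pad (76 mm round), 10 mm above the origin; peg tops (8 mm thick wood) 24 mm above the origin.
- bay_small: White perforated pegboard tile with black hole dots, 115 x 115 x 8 mm, fixed flat on the drawer lining. Origin: centre of its underside, z up. Six pegs in a circle of 58 mm clear diameter about its centre: the place of the small round tin. The tin rests on a 2 mm grey pad (54 mm round), 10 mm above the origin; peg tops (8 mm thick wood) 24 mm above the origin.
- bay_square: White perforated pegboard tile with black hole dots, 115 x 115 x 8 mm, fixed flat on the drawer lining. Origin: centre of its underside, z up. Eight pegs, two to a side, box a square of 66 mm clear width about its centre, sides along its x and y: the place of the square tin. The tin rests on a 2 mm grey pad (62 mm square), 10 mm above the origin; peg tops (8 mm thick wood) 24 mm above the origin.
- bay_oblong: White perforated pegboard tile with black hole dots, 115 x 115 x 8 mm, fixed flat on the drawer lining. Origin: centre of its underside, z up. Eight pegs, two to a side, box an oblong of 88 mm clear length (along its x axis) and 56 mm clear width (along y) about its centre: the place of the oblong tin. The tin rests on a 2 mm grey pad (84 x 52 mm), 10 mm above the origin; peg tops (8 mm thick wood) 24 mm above the origin.
- jar_a: Cobalt blue glass jar with black screw lid, 50 mm across, 66 mm tall, loose, stands among the tins; to be left where it is. Origin: centre of its underside, z up.
- jar_b: Second cobalt blue glass jar, the same as the first, also to be left where it is. Origin: centre of its underside, z up. Between tins and tiles lie a small wooden spoon and, at the far end, a tea ball boxed by four pegs, all under 62 mm above the worktop; nothing in the drawer stands over 77 mm above the worktop at the start.
There are look-alikes about, which are no part of the job. What is shaped like the tin_square but orange or yellow is not meant.

How it is judged:
By the outcome, as a careful person would: the job done as asked, in the order asked, and still so for the second after the job is handed in, with the robot touching nothing.
It also fails if it takes over 101 s, if anything falls off the work surface, if the arm or the gripper's body presses on something with over 40 N, if the wrist force passes 120 N, or if a joint passes its speed limit or range.

### The arm

A 6-joint arm with a two-finger parallel gripper is mounted at the origin on the work surface. World frame = base frame: x ahead of the robot, y to its left, z up, the work surface at z = 0. Lengths are in m, angles in rad, forces in N, time in s.
With the tool pointing down it reaches from about 0.35 to 0.8 m from the base axis. Payload 7.3 kg.
Tool frame: the origin (TCP) lies at the very end of the fingers, on their centre line; the grasp point (between the pads) lies robot.grip_point_offset behind it (robot.grip_point_offset is the distance from the TCP to the grasp point, in m); y points along the fingers, z is the direction in which the jaws open and shut, and the axes are right-handed (so a half turn about y gives the same grasp; the last joint's range is limited). The gripper opens to 85 mm and grips with 20 to 120 N. Pads are 22 mm wide; open, the fingers measure 114 mm over their backs; the gripper's body (76 mm by 85 mm) begins 54 mm behind the grasp point. The pads swing forward as they close: fully open they stand 13 mm farther back than shut.
Start: joints at [1.172, 0.342, 1.524, -0, 1.275, -0.146], TCP at [0.131, 0.508, 0.209] pointing down, gripper open.
Joint ranges: [-2.53, 2.53], [-0.77, 2.02], [0.04, 2.7], [-1, 4.14], [0.28, 2.66], [-3.11, 3.11]. Speed limits (rad/s): [2.57, 2.57, 3.14, 3.14, 3.14, 3.14].

### API

Orientations are given as a unit quaternion [x, y, z, w].
In Python, from rig import robot, effector, planner, cams, finish_job, telemetry gives the robot as it stands. Calls block until the motion is done:
- robot.goto(position, orientation): joint-space move of the TCP to a pose.
- robot.move_l(position, v=0.15, rot=None, contact_N=None): straight line of the TCP; rot=None keeps the orientation; v is the mean speed in m/s. With contact_N (N) it stops when the force on the tool has changed by that much, and returns True; else False.
- robot.movej(angles): joint-space move.
- effector.move_gripper(opening, strength=None): finger opening in m; strength is the grip in N (None keeps the last); returns when the fingers have stopped.
- robot.pause(seconds).
- planner.solve_ik(position, orientation): joint angles nearest the present ones, or None.
- cams.snapshot(name): name is "scene" or "side" or "wrist"; returns a dict with "color" (384x512x3 uint8, red, green, blue), "depth" (384x512 float32, m along the optical axis (not along the pixel's ray), 0 where there is no reading), "fx", "fy", "cx", "cy" (pixels), "dist_coeffs" ([k1, k2, p1, p2, k3] as OpenCV has them; the pictures are not rectified), "rvec" (rotation vector, rad) and "tvec" (3), from world to camera coordinates, as OpenCV has them; the wrist camera has in their place "T_tool_cam" (4x4, takes a point from camera to tool coordinates, whose origin is the TCP and whose axes are the tool frame's). Camera axes: x right, y down, z forward; pixel columns grow to the right and rows downward; lengths in m; the calibration is good to about 2 mm. A picture is of the moment at which its call begins: read the wrist's pose just before it.
A pose or a line that the arm cannot do raises robot.MotionError and nothing moves.
- finish_job(): hands the job in, once; it reports no verdict.
Readings, each from a call of its own:
- telemetry.current_time_s(): time.
- telemetry.current_joint_pos(): joint angles.
- telemetry.current_joint_vel(): joint speeds.
- telemetry.current_effort(): joint torques, N m.
- telemetry.current_position(): TCP position.
- telemetry.current_ee_rot(): TCP orientation.
- telemetry.current_wrist_force(): force on the tool from outside, world axes, zero at the start.
- telemetry.current_moment(): the same for the moment, N m.
- telemetry.current_grip_width(): finger opening in m.
Only numpy, scipy, OpenCV 4.12 (cv2) and the standard library are available. Lean on these libraries where they do the work, as an engineer would, in place of code of your own. Each camera call takes 0.05 s, during which the arm holds its last target. There are 200 camera calls.

## Working session

There is one attempt and no reset: what is moved stays moved. The work goes in short steps, each a Python script; the robot and the scene stay as the last script left them, time stands still between calls to the robot, and variables do not carry over. Pictures are saved under pics/ and viewed, about 12 in all and at most 16, crops included, and the job is handed in when it is done.

```bash
ls; mkdir -p pics
python3 - <<'E'
from rig import robot, effector, planner, cams, finish_job, telemetry
import cv2,pickle,numpy as np
for n in ["scene","side"]:
    s=cams.snapshot(n); pickle.dump(s,open(f"{n}.pkl","wb"))
    cv2.imwrite(f"pics/{n}0.png",cv2.resize(s["color"][:,:,::-1],(800,600),interpolation=cv2.INTER_CUBIC))
    R=cv2.Rodrigues(np.array(s["rvec"]))[0]; print(n,s["fx"],s["dist_coeffs"],(-R.T@s["tvec"]).round(3),R[2].round(2),(s["depth"]>0).mean())
s=cams.snapshot("wrist"); print(s["T_tool_cam"],robot.grip_point_offset,telemetry.current_time_s(),telemetry.current_ee_rot())
E
```

```text
pics
scene 417.0007964627097 [0.03684925 0.         0.         0.         0.        ] [ 1.217 -0.726  0.991] [-0.56  0.45 -0.7 ] 0.9959055582682291
side 442.3045821174168 [0.01421843 0.         0.         0.         0.        ] [-0.082 -0.826  0.737] [ 0.48  0.63 -0.61] 0.9962158203125
[[-8.87864608e-04  9.49698379e-01  3.13164813e-01 -8.03170620e-02]
 [ 8.50395964e-04 -3.13164106e-01  9.49698647e-01 -1.64624124e-01]
 [ 9.99999244e-01  1.10951791e-03 -5.29572342e-04 -4.07471465e-04]
 [ 0.00000000e+00  0.00000000e+00  0.00000000e+00  1.00000000e+00]] 0.0187 0.15 [ 0.70183998 -0.0892537   0.08902918 -0.70109074]
```

View pics/scene0.png

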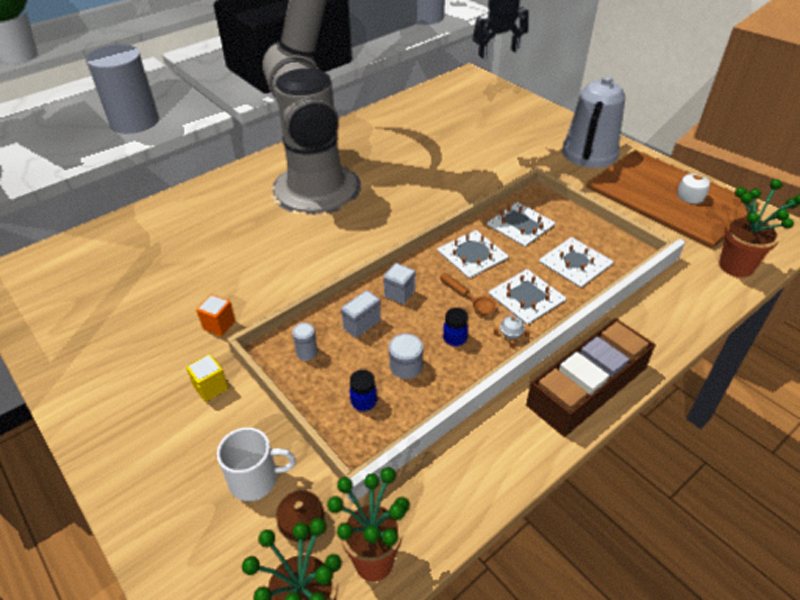

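View pics/side0.png

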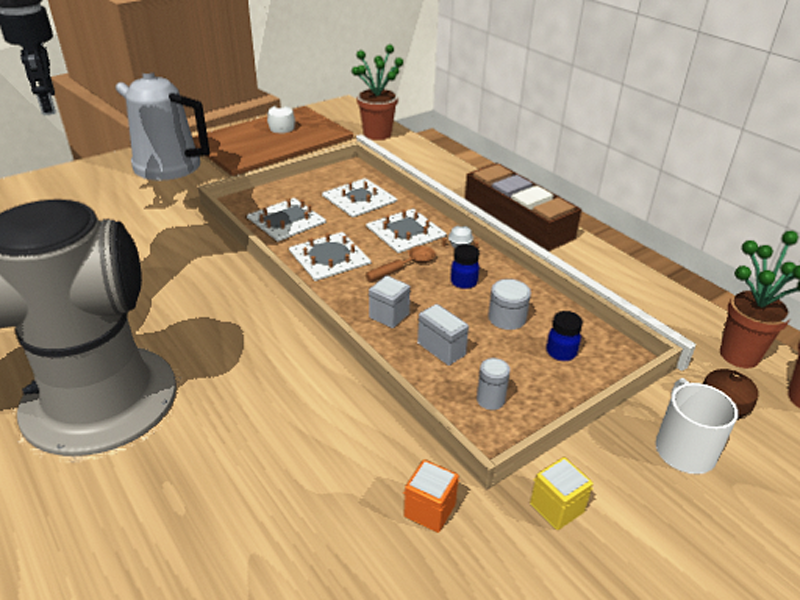

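```bash
cat > h.py <<'E'
import cv2,numpy as np
def cam(s,wTc=None):
    K=np.array([[s["fx"],0,s["cx"]],[0,s["fy"],s["cy"]],[0,0,1.]]); d=np.array(s["dist_coeffs"],float)
    if wTc is None: R=cv2.Rodrigues(np.array(s["rvec"],float))[0]; t=np.array(s["tvec"],float)
    else: R=wTc[:3,:3].T; t=-R@wTc[:3,3]
    return K,d,R,t
def ray(c,uv,z):
    K,d,R,t=c; n=cv2.undistortPoints(np.float64(uv).reshape(-1,1,2),K,d)[:,0]
    D=np.c_[n,np.ones(len(n))]@R; o=-R.T@t
    return o+D*((z-o[2])/D[:,2])[:,None]
def cloud(s,c):
    K,d,R,t=c; h,w=s["depth"].shape; u,v=np.meshgrid(np.arange(w),np.arange(h))
    n=cv2.undistortPoints(np.float64(np.c_[u.ravel(),v.ravel()]).reshape(-1,1,2),K,d)[:,0]
    return ((np.c_[n,np.ones(len(n))]*s["depth"].reshape(-1,1)-t)@R).reshape(h,w,3)
def ortho(s,c,x,y,z,res):
    X,Y=np.meshgrid(np.arange(x[0],x[1],res),np.arange(y[0],y[1],res)); P=np.c_[X.ravel(),Y.ravel(),np.full(X.size,z)]
    K,d,R,t=c; q=cv2.projectPoints(P,cv2.Rodrigues(R)[0],t,K,d)[0].reshape(*X.shape,2).astype(np.float32)
    return cv2.remap(s["color"],q[...,0],q[...,1],cv2.INTER_CUBIC)
E
python3 - <<'E'
from h import *; import pickle
for n in ["scene","side"]:
    s=pickle.load(open(n+".pkl","rb")); c=cam(s); P=cloud(s,c); hsv=cv2.cvtColor(s["color"],cv2.COLOR_RGB2HSV)
    m=(P[...,2]>.058)&(P[...,2]<.085)&(P[...,0]>.25)&(P[...,0]<.9)&(abs(P[...,1])<.6)
    N,l,st,_=cv2.connectedComponentsWithStats(m.astype(np.uint8))
    print(n)
    for i in range(1,N):
        if st[i,4]<40: continue
        p=P[l==i]; top=np.percentile(p[:,2],90); q=p[p[:,2]>top-.004]
        r=cv2.minAreaRect(np.float32(q[:,:2]*1000)); print(st[i,:5],"top",top.round(4),np.round(r[0],1),np.round(r[1],1),round(r[2],1),hsv[l==i].mean(0).astype(int))
    o=ortho(s,c,(.25,.75),(-.4,.4),.017,.001)
    cv2.imwrite(f"pics/o_{n}.png",o[:,:,::-1])
a=cv2.imread("pics/o_scene.png");b=cv2.imread("pics/o_side.png")
cv2.imwrite("pics/o.png",cv2.resize(np.hstack([a,b]),None,fx=.75,fy=.75,interpolation=cv2.INTER_AREA))
E
```

```text
scene
[365  83  10  11  51] top 0.0818 [357.5 593.9] [ 5.7 40.1] 83.9 [112  32 100]
[463 151  25  16 146] top 0.08 [862.7 493.4] [75.5 24.2] 5.8 [  7 192  92]
[245 169  21  16 207] top 0.0723 [453.7 -95. ] [48.8 51. ] 18.5 [104  25 181]
[219 186  25  21 275] top 0.0741 [ 470.7 -210.8] [40. 73.] 4.6 [106  24 182]
[125 190  23  14 167] top 0.0634 [ 274.1 -431.5] [50.2 49.1] 21.0 [ 62  86 224]
[285 197  15  14 171] top 0.0767 [619.3 -91.3] [43.7 41.2] 20.4 [98 79 33]
[ 339  204   79   62 2038] top 0.0748 [856.8  17.4] [ 81.1 237.4] 0.5 [ 39  96 156]
[187 207  15  14 162] top 0.0761 [ 460.5 -337.6] [39.2 40.3] 49.0 [102  26 176]
[249 214  22  19 329] top 0.0705 [ 610.9 -213.5] [59.3 60.5] 17.5 [104  22 200]
[119 227  23  19 228] top 0.0637 [ 406.8 -523.3] [48.1 50.7] 87.1 [ 69  81 231]
[224 237  16  16 208] top 0.0764 [ 623.8 -324.6] [41.5 42.2] 51.7 [103  72  34]
[141 275  30  21 193] top 0.0827 [ 598.  -548.8] [72.3 28.4] 65.2 [108   7 148]
[141 286  48  23 262] top 0.083 [ 648.8 -559.8] [89.6 26.4] 75.2 [100  10 165]
[227 357  25   8  51] top 0.074 [ 890.8 -513.1] [36.9  6.6] 58.5 [  
[... 508 characters left out ...]
53] top 0.0695 [ 606.4 -212.4] [60.6 61.8] 56.8 [ 91  12 195]
[268 195  32  24 430] top 0.0734 [ 466.3 -211.4] [40.1 71.5] 4.5 [ 95  12 183]
[353 199  20  17 261] top 0.0752 [ 619.6 -324.5] [45.  43.3] 24.2 [100  51  28]
[465 200  34  20 258] top 0.0801 [ 831.  -495.6] [25.5 70.6] 12.1 [  7 169 100]
[306 229  20  18 281] top 0.0752 [ 454.9 -338.9] [40.6 39.8] 75.4 [ 93  14 176]
[432 247  38  24 375] top 0.0825 [ 640.1 -551.4] [34.7 72.6] 21.7 [ 36   6 186]
[426 255  42  30 409] top 0.0822 [ 592.9 -564.7] [30.1 77.2] 10.3 [ 38   7 188]
[343 292  37  30 573] top 0.0628 [ 403.6 -522.5] [50.6 51.5] 88.0 [ 62  70 226]
[262 294  31  29 505] top 0.0628 [ 269.6 -432.3] [49.4 49. ] 25.0 [ 62  62 226]
```

View pics/o.png

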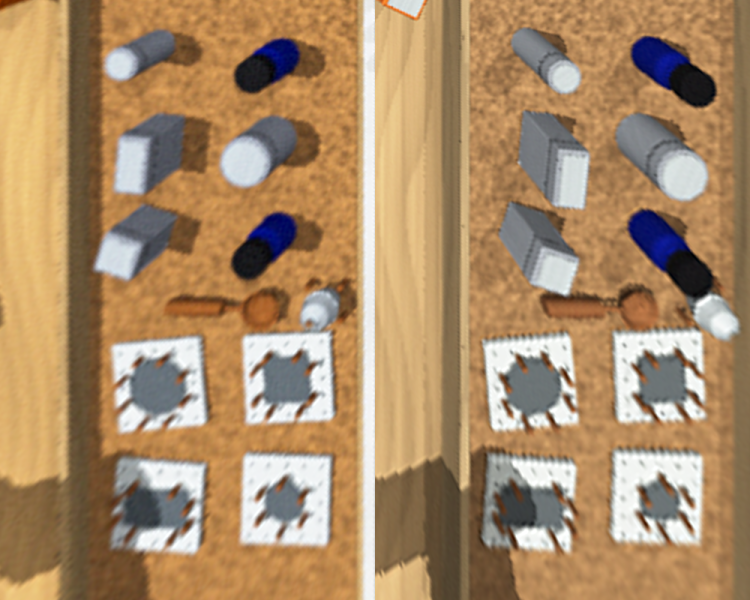

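```bash
cat >> h.py <<'E'
from scipy.spatial.transform import Rotation as Rot
def quat(yaw):
    c,s=np.cos(yaw),np.sin(yaw)
    return Rot.from_matrix(np.c_[[s,-c,0],[0,0,-1],[c,s,0]]).as_quat()
def wsnap():
    from rig import telemetry,cams
    T=np.eye(4); T[:3,3]=telemetry.current_position(); T[:3,:3]=Rot.from_quat(telemetry.current_ee_rot()).as_matrix()
    s=cams.snapshot("wrist"); return s,cam(s,T@np.array(s["T_tool_cam"]))
E
python3 - <<'E'
from rig import robot, planner, telemetry
from h import *; import pickle
print(Rot.from_quat(telemetry.current_ee_rot()).as_matrix().round(2))
for n,p in dict(tiles=(.50,.19,.27),tins=(.50,-.215,.27)).items():
    best=None
    for k in (0,np.pi):
        j=planner.solve_ik(p,quat(np.arctan2(p[1],p[0])+np.pi/2+k)); print(n,k,None if j is None else np.round(j,2))
    for k in (np.pi,0):
        try: robot.goto(p,quat(np.arctan2(p[1],p[0])+np.pi/2+k)); break
        except robot.MotionError as e: print(e)
    robot.pause(.2)
    s,c=wsnap(); pickle.dump((s,c),open(n+".pkl","wb")); print(telemetry.current_time_s())
    cv2.imwrite(f"pics/w_{n}.png",s["color"][:,:,::-1])
a=cv2.imread("pics/w_tiles.png");b=cv2.imread("pics/w_tins.png")
cv2.imwrite("pics/w.png",cv2.resize(np.vstack([a,b]),None,fx=.78,fy=.78,interpolation=cv2.INTER_AREA))
E
```

```text
[[ 0.97 -0.    0.25]
 [-0.25 -0.    0.97]
 [-0.   -1.   -0.  ]]
tiles 0 [ 0.22  0.32  1.39 -0.    1.43 -1.71]
tiles 3.141592653589793 [ 0.22  0.32  1.39 -0.    1.43  1.43]
2.1833
tins 0 [-0.55  0.34  1.36 -0.    1.44 -1.71]
tins 3.141592653589793 [-0.55  0.34  1.36  0.    1.44  1.43]
3.9333
```

View pics/w.png

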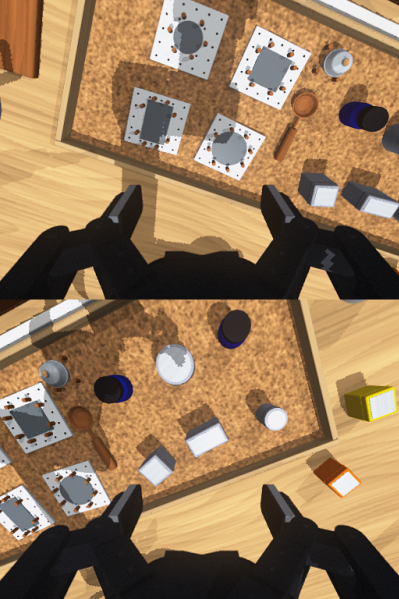

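The upper wrist view shows all four tiles (small at (190,38), square at (270,70), oblong at (157,120), large at (230,147)). The lower one shows all six vessels: square (157,468), oblong (207,437), small (270,418), large (175,365), and the jars at (113,389) and (234,328).

Run:
```python
from h import *; import pickle
s,c=pickle.load(open("tiles.pkl","rb")); P=cloud(s,c)
g={"large":(.461,.116),"oblong":(.453,.273),"square":(.640,.110),"small":(.633,.272)}
hsv=cv2.cvtColor(s["color"],cv2.COLOR_RGB2HSV); h,w=hsv.shape[:2]
u,v=np.meshgrid(np.arange(w),np.arange(h)); X=ray(c,np.c_[u.ravel(),v.ravel()],.017).reshape(h,w,3)
X2=ray(c,np.c_[u.ravel(),v.ravel()],.019).reshape(h,w,3)
gray=(hsv[...,1]<60)
for n,p in g.items():
    m=gray&(np.hypot(X[...,0]-p[0],X[...,1]-p[1])<.095)
    m=cv2.morphologyEx(m.astype(np.uint8),cv2.MORPH_OPEN,np.ones((3,3)))
    N,l,st,_=cv2.connectedComponentsWithStats(m); m=l==1+st[1:,4].argmax()
    r=cv2.minAreaRect(np.float32(X[m][:,:2]*1000))
    # pad: darker than white tile, by local sat/val
    V=hsv[...,2].astype(int); pm=m&(np.hypot(X[...,0]-r[0][0]/1e3,X[...,1]-r[0][1]/1e3)<.048)
    t,_=cv2.threshold(s["color"][...,0][pm].reshape(-1,1),0,255,cv2.THRESH_OTSU)
    pd=(pm&(s["color"][...,0]<t)).astype(np.uint8); pd=cv2.morphologyEx(pd,cv2.MORPH_OPEN,np.ones((5,5)))
    q=cv2.minAreaRect(np.float32(X2[pd>0][:,:2]*1000))
    print(n,"tile",np.round(r[0],1),np.round(r[1],1),round(r[2],1),"pad",np.round(q[0],1),np.round(q[1],1),round(q[2],1), "mean z",np.median(P[pd>0][:,2]).round(4))
for f in ("tins","tiles"):
    s,c=pickle.load(open(f+".pkl","rb")); P=cloud(s,c)
    m=(P[...,2]>.062)&(P[...,2]<.09)&(P[...,0]>.39)&(P[...,0]<.7)&(P[...,1]<-.05)&(P[...,1]>-.38)
    N,l,st,_=cv2.connectedComponentsWithStats(m.astype(np.uint8))
    print(f)
    for i in range(1,N):
        if st[i,4]<100: continue
        p=P[l==i]; top=np.percentile(p[:,2],80); q=p[p[:,2]>top-.004]; r=cv2.minAreaRect(np.float32(q[:,:2]*1000))
        print("top",top.round(4),np.round(r[0],1),np.round(r[1],1),round(r[2],1))
```

```text
large tile [461.4 112.8] [115.6 115.1] 84.8 pad [465.8 115.3] [86.2 73.6] 31.2 mean z 0.0189
oblong tile [459.6 273.9] [115.1 115. ] 4.0 pad [459.4 273.9] [84.5 52.5] 4.1 mean z 0.0188
square tile [632.9 104.3] [115.4 115. ] 87.4 pad [632.2 103.3] [65.1 64.9] 86.1 mean z 0.0191
small tile [629.7 265.7] [114.9 115. ] 1.8 pad [629.9 265.7] [51.6 50.9] 21.0 mean z 0.019
tins
top 0.0757 [ 621.5 -324.9] [43.4 43.4] 20.8
top 0.0694 [ 609.2 -213.6] [62.4 62.3] 21.9
top 0.0753 [617.5 -91.5] [43.  43.8] 16.2
top 0.0752 [ 458.1 -339.8] [39.9 40.5] 70.4
top 0.0733 [ 469.1 -212.1] [39.9 71.4] 5.7
top 0.0711 [450.2 -96.2] [49.7 49.7] 18.5
tiles
top 0.0757 [617.8 -91.3] [44.2 43. ] 76.6
top 0.0713 [451.3 -94.3] [49.6 49.8] 18.2
top 0.0737 [ 468.9 -210.9] [40.9 72.3] 4.1
```

```bash
cat >> h.py <<'E'
ZP=.030; ZT=.17
def bestyaw(pk,dp,py,dy,sym):
    """yaw at pick and place (deg, tin turned from py to dy, symmetric by sym deg), least |j6|"""
    from rig import planner
    o=[]
    for a in np.arange(0,360,sym):
        for b in np.arange(0,360,sym):
            A,B=(py+a)%360,(dy+b)%360
            j=planner.solve_ik([*pk,ZT],quat(np.radians(A))); k=planner.solve_ik([*dp,ZT],quat(np.radians(B)))
            if j is not None and k is not None: o.append((max(abs(j[5]),abs(k[5])),A,B))
    return min(o)
def pick(pk,yaw,wid):
    from rig import robot,effector,telemetry
    q=quat(np.radians(yaw)); effector.move_gripper(.085,45)
    robot.goto([*pk,ZT],q); robot.move_l([*pk,.075],v=.2); robot.move_l([*pk,ZP],v=.08)
    effector.move_gripper(max(wid-.012,0),45); print("grip",telemetry.current_grip_width(),"goff",robot.grip_point_offset)
    f0=telemetry.current_wrist_force()[2]; robot.move_l([*pk,ZT],v=.2); robot.pause(.1)
    print("lifted",telemetry.current_grip_width(),"dF",telemetry.current_wrist_force()[2]-f0,"t",telemetry.current_time_s())
def place(dp,yaw,wid):
    from rig import robot,effector,telemetry
    robot.goto([*dp,ZT],quat(np.radians(yaw))); robot.move_l([*dp,ZP+.022],v=.15); robot.pause(.1)
    print("contact",robot.move_l([*dp,ZP+.008],v=.03,contact_N=6),telemetry.current_position())
    effector.move_gripper(min(wid+.014,.085)); robot.move_l([*dp,ZT],v=.2); print("t",telemetry.current_time_s())
E
python3 - <<'E'
from rig import robot,telemetry
from h import *
pk,dp=(.6092,-.2136),(.4614,.1128)
_,a,b=bestyaw(pk,dp,-20,10,180); print(_,a,b)
pick(pk,a,.064)
s,c=wsnap(); cv2.imwrite("pics/hold1.png",s["color"][:,:,::-1])
E
```

```text
0.1067891653382187 340 10
grip 0.06168915559851874 goff 0.0187
lifted 0.061614461603952564 dF -8.649179905935801 t 8.15
```

View pics/hold1.png

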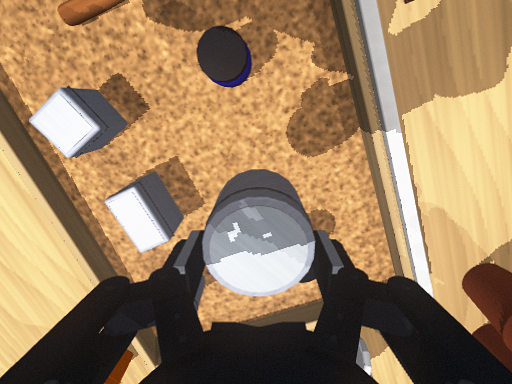

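The tin hangs upright and centred in the jaws at about (258,245). Next I place it.

Run:
```python
from rig import robot,telemetry
from h import *
place((.4614,.1128),10,.064)
s,c=wsnap(); cv2.imwrite("pics/p1.png",s["color"][:,:,::-1])
P=cloud(s,c); m=(abs(P[...,0]-.4614)<.05)&(abs(P[...,1]-.1128)<.05)&(P[...,2]>.070)&(P[...,2]<.09)
p=P[m]; top=np.percentile(p[:,2],50); print(top,cv2.minAreaRect(np.float32(p[:,:2]*1000)))
```

```text
contact True [0.46160396 0.11289234 0.04112151]
t 12.0917
0.07869091821594992 ((461.4276123046875, 114.40122985839844), (62.41083908081055, 62.541385650634766), 11.09498119354248)
```

View pics/p1.png

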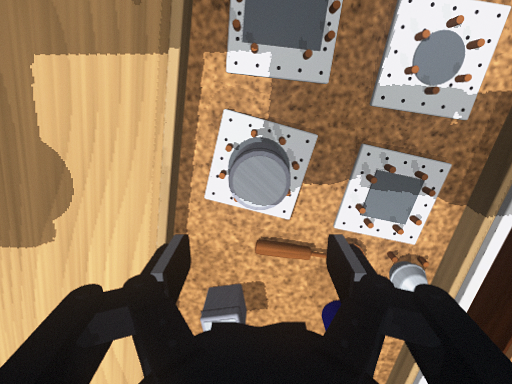

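The large tin stands inside its pegs at about (260,172), with its top at 79 mm and flat. Next the small tin, then the square one, with a check on each.

```bash
cat >> h.py <<'E'
def do(pk,dp,py,dy,sym,wid,h,name):
    from rig import telemetry
    _,a,b=bestyaw(pk,dp,py,dy,sym); print(name,round(_,2),a,b)
    pick(pk,a,wid); assert abs(telemetry.current_grip_width()-wid)<.006
    place(dp,b,wid); s,c=wsnap(); cv2.imwrite(f"pics/p_{name}.png",s["color"][:,:,::-1])
    P=cloud(s,c); m=(abs(P[...,0]-dp[0])<.06)&(abs(P[...,1]-dp[1])<.06)&(P[...,2]>.011+h)&(P[...,2]<.03+h)
    p=P[m]; print(np.percentile(p[:,2],[5,50,95]).round(4),cv2.minAreaRect(np.float32(p[:,:2]*1000)))
E
python3 - <<'E'
from h import *
do((.4581,-.3398),(.6297,.2657),-40,20,180,.042,.066,"small")
E
```

```text
small 0.07 320 20
grip 0.04036709579121654 goff 0.0187
lifted 0.040497533454636 dF -7.907613694114391 t 16.8083
contact True [0.6292042  0.26552037 0.04018744]
t 21.6083
[0.0824 0.0845 0.0859] ((628.725830078125, 265.66595458984375), (40.89002227783203, 40.75764846801758), 64.09281921386719)
```

Run:
```python
from h import *
do((.4505,-.0955),(.6329,.1043),18.4,-2.6,90,.050,.062,"square")
do((.4690,-.2118),(.4595,.2739),4.9,94.1,180,.040,.064,"oblong")
a=[cv2.imread(f"pics/p_{n}.png") for n in ("square","oblong")]
cv2.imwrite("pics/p2.png",cv2.resize(np.vstack(a),None,fx=.78,fy=.78,interpolation=cv2.INTER_AREA))
```

```text
square 0.7 18.4 357.4
grip 0.04906328391854242 goff 0.0187
lifted 0.04865417639938874 dF -5.372511820749406 t 26.2583
contact True [0.63297902 0.10439145 0.04066903]
t 29.8583
[0.0783 0.0806 0.0819] ((633.3487548828125, 105.6304931640625), (49.73070526123047, 49.95948028564453), 87.8223876953125)
oblong 1.25 4.9 94.1
grip 0.03876345905184582 goff 0.0187
lifted 0.039233287556335414 dF -8.26857812905315 t 34.3667
contact True [0.45963422 0.27395526 0.0403026 ]
t 38.6917
[0.0802 0.0824 0.0838] ((457.4971008300781, 273.4501647949219), (71.33087921142578, 40.111358642578125), 4.464277744293213)
```

View pics/p2.png

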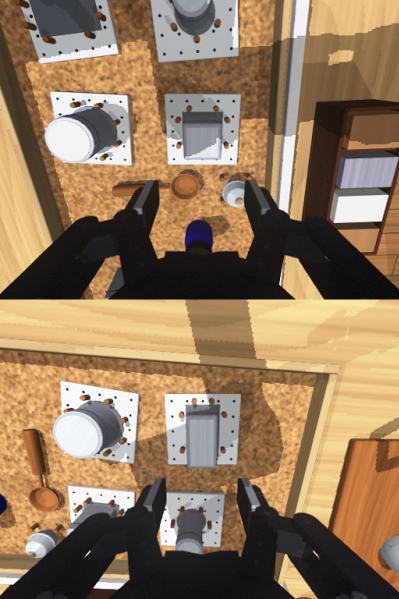

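All four appear seated: the square tin at (203,130) in the upper picture, the oblong at (203,437) in the lower. I'll back off for one final look at everything.

Run:
```python
from rig import robot,cams,telemetry
from h import *
p=(.40,.05,.30); robot.goto(p,quat(np.arctan2(p[1],p[0])-np.pi/2)); robot.pause(.3)
for s,c in [wsnap()]+[(lambda s:(s,cam(s)))(cams.snapshot(n)) for n in("scene","side")]:
    P=cloud(s,c); print("--",telemetry.current_time_s())
    for n,q,z in [("large",(.4614,.1128),.079),("small",(.6297,.2657),.085),("square",(.6329,.1043),.081),("oblong",(.4595,.2739),.083),("jarA",(.6175,-.0915),.075),("jarB",(.6215,-.3249),.075)]:
        m=(np.hypot(P[...,0]-q[0],P[...,1]-q[1])<.06)&(abs(P[...,2]-z)<.007)
        if m.sum()>60: r=cv2.minAreaRect(np.float32(P[m][:,:2]*1000)); print(n,np.round(r[0],1),np.round(r[1],1),round(r[2],1),np.median(P[m][:,2]).round(4))
s=cams.snapshot("scene"); cv2.imwrite("pics/end.png",cv2.resize(s["color"][100:340,130:450,::-1],(800,600),interpolation=cv2.INTER_CUBIC))
```

```text
-- 41.4333
large [461.7 113. ] [61.8 62.9] 8.1 0.0786
oblong [457.9 272.7] [71.6 40.3] 4.4 0.0824
jarA [607.1 -92.1] [22.  44.7] 5.3 0.0747
-- 41.4333
large [464.1 113.5] [62.  64.4] 47.7 0.0781
small [629.  264.5] [39.8 43.4] 33.8 0.0841
square [634.3 104.5] [50.5 51.8] 89.2 0.0799
oblong [460.2 270.5] [73.6 43.3] 6.3 0.0817
jarA [619.9 -91.2] [42.3 44.8] 46.5 0.0741
jarB [ 623.9 -324.8] [41.8 44.2] 52.5 0.0742
-- 41.4333
large [457.8 112.9] [64.8 62.1] 43.2 0.0775
small [626.1 264.9] [41.3 40.2] 4.2 0.0831
square [629.4 106.3] [52.2 51.6] 86.2 0.0792
oblong [455.  269.9] [71.2 40.8] 1.4 0.0814
jarA [615.1 -91.6] [44.6 42.7] 34.1 0.0739
jarB [ 619.  -323.9] [45.6 43.9] 68.0 0.0735
```

View pics/end.png

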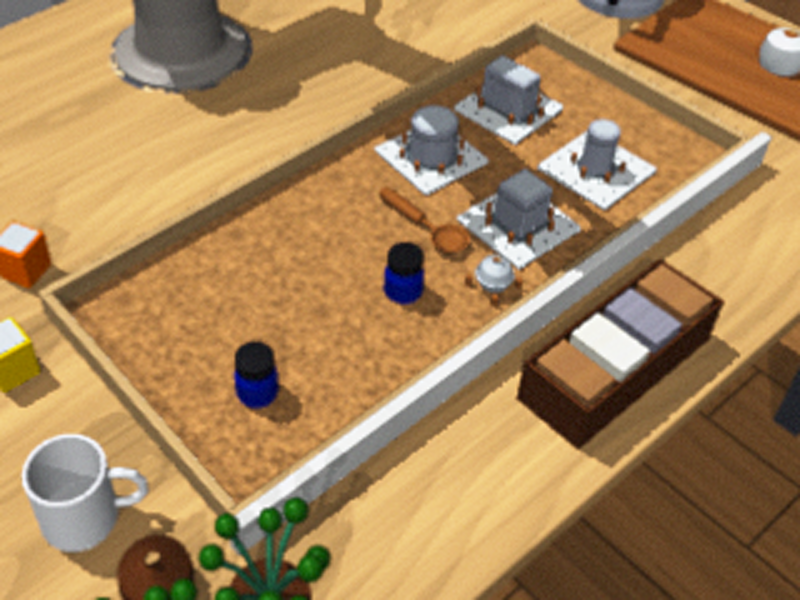

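The picture shows all four tins standing in their bays (large at (433,135), oblong at (512,90), small at (602,148), square at (523,203)). Both jars are untouched.

```bash
python3 -c "
from rig import finish_job; print(finish_job())"
```

```text
the job is handed in; nothing more can be done
None
```

I placed all four tins upright in their own peg boxes, in the order large round, small round, square, oblong, and handed the job in at about 41 s of robot time.

- **Seating:** In the wrist views taken after each release, the tin tops stood at their expected seated heights (79, 85, 81 and 83 mm). Centres were within about 2 mm of the bay centres.
- **Alignment:** The square and oblong tins were within about 1° of their tiles in those same views.
- **Jars:** Both jars match their starting positions to under 1 mm in the scene and side cameras.
- **Disagreements:** The scene and side cameras differ from each other by about 5 mm in x, as they did at the start, and read the oblong tin at 6.3° and 1.4° against the bay's 4.1°. I relied on the nearer wrist view. In the last wrist view jar A was only partly visible, so its reading there was about 10 mm off.

No other check failed or disagreed.

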